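# Wind the cure timer and hold the curing box's hatch open for loading

### The job

Ready the blue glue-curing box for its next batch of neck blanks: first, with the hatch still shut, wind its clockwork cure timer fully, turning the brass key clockwise in repeated part turns right up to its stop. Then raise the hatch by its steel bar until the red pointer is clearly past the yellow balance mark on the quadrant, without letting the hatch fly fully open, ease it back down until the pointer stands in the green band just below that mark, and finish while still holding it there, at rest, so that a colleague can load the box. Leave everything else on the bench where it is.

Things in the scene. Friction and masses are not known exactly. Their poses are not given: they have to be found in the camera images.
- curebox: blue steel curing box fixed to bench, 220 (x) x 250 (y) x 90 mm high, origin at the centre of its underside; x points from front (bar) to back (hinge), y to the grey timer housing with the brass key. At y = -142 mm a quadrant of 160 mm radius about the hinge, up to 270 mm high: white, green band at 0.78 to 0.96 rad, yellow mark at 1.02 rad of hatch opening; the hatch's red pointer runs over it.
- hatch (a joint): opening of the hatch in rad: 0 shut, 1.5 fully open at its stop; the front edge goes up. A 0.95 kg blue plate, 220 x 250 x 6 mm, helped by a coil spring. It balances at 1.02 rad (yellow mark): below, it falls shut if let go, above, it swings open by itself. Lifting it at the bar takes under 2 N. The hinge has hardly any friction.
- hatch_bar (a point): centre of the steel bar handle on the front edge of the hatch: a round bar 10 mm thick, 100 mm long along the box's y, 45 mm in front of the plate's edge (40 mm free gap between bar and box), carried by a 10 mm stay at each end; 265 mm from the hinge axis, 93 mm above the bench when shut. It can be pinched from above with fingers on its front and back, and then turns between the pads.
- hatch_hinge (a point): middle of the hatch's hinge axis, at the back rim of the box, 93 mm above the bench; the axis runs along the box's y
- key (a joint): winding angle of the clockwork timer's key in rad, clockwise seen from above; starts run down at 0 to 0.6, fully wound at its stop at 2.6. It stays where it is left (friction holds it against its spring; it runs down under 0.01 rad/s, and can be turned back by force); turning it takes about 0.1 N m. It does not act on the hatch.
- key_grip (a point): centre of the brass wing key's grip, on its vertical axis, 132 mm above the bench: a flat upright wing 46 mm long (along x), 8 mm thick, from 112 to 150 mm above the bench, over the timer housing (70 x 85 mm, 100 mm high at the key). At joint value 0 the wing lies along the box's x. The key stands 180 mm to the +y side of the box's origin.
- screwdriver_mid (a point): bystander: screwdriver lying on the bench beside the box, about 200 mm long
- heel_mid (a point): bystander: rounded wooden block 90 x 55 x 40 mm, centre
- glue_mid (a point): bystander: white glue bottle with an orange cap, 56 mm diameter, 130 mm high, centre
- brush_mid (a point): bystander: brush lying on the bench
- mug_mid (a point): bystander: blue mug, 76 mm diameter, 90 mm high, centre
- wrench_mid (a point): bystander: wrench lying on the bench
- jar_mid (a point): bystander: amber jar with a steel cap, 60 mm diameter, 70 mm high, centre

How it is judged:
By the outcome, as a careful person would: the job done as asked, in the order asked, and still so for the second after the job is handed in, while the arm keeps its last pose, push and grip.
It also fails if it takes over 61 s, if anything falls off the work surface, if the arm or the gripper's body presses on something with over 40 N, if the wrist force passes 120 N, or if a joint passes its speed limit or range.

### The arm

A 6-joint arm with a two-finger parallel gripper is mounted at the origin on the work surface. World frame = base frame: x ahead of the robot, y to its left, z up, the work surface at z = 0. Lengths are in mm, angles in rad, forces in N, time in s.
With the tool pointing down it reaches from about 325 to 850 mm from the base axis. Payload 4.4 kg.
Tool frame: the origin (TCP) lies where the fingers leave the gripper's body, on its centre line; the fingertips stand 97 mm ahead of it and the grasp point (between the pads) lies 78 mm ahead of it; x points along the fingers, y is the direction in which the jaws open and shut, and the axes are right-handed (so a half turn about x gives the same grasp; the last joint's range is limited). The gripper opens to 94 mm and grips with 3 to 60 N. Pads are 16 mm wide; open, the fingers measure 119 mm over their backs; the gripper's body (75 mm by 177 mm) begins 78 mm behind the grasp point.
Start: joints at [1.119, 0.207, 1.542, -0, 1.393, -0.15], TCP at [170.373, 549.182, 302.647] pointing down, gripper open.
Joint ranges: [-2.73, 2.73], [-0.86, 2.22], [0.23, 2.46], [-1.11, 4.25], [0.08, 2.63], [-2.82, 2.82]. Speed limits (rad/s): [2.79, 2.79, 3.14, 3.14, 3.14, 3.14].

### API

Orientations are given as [roll, pitch, yaw] about the fixed x, y, z axes, in that order (R = Rz(yaw) Ry(pitch) Rx(roll)).
In Python, from plant import r gives the robot as it stands. The module is installed in compiled form; this text tells all that it offers.
- The arm moves only by the tool jog_arm, never from a script. Its arguments are lists of equal length, an entry for each row: "slide": the shift along the tool's x, y, z in m, a list of three; "yaw": the turn about the tool's x in degrees. A call has 1 to 8 rows; each row shifts and turns the commanded pose from where the row before left it, along the tool's axes as they then stand; what a row does not reach is not made up. A row lasts 1/10 s, in which the tool goes at most 50 mm and 8.59 degrees, less where a joint would pass 70% of its speed; a pose out of reach is approached as far as the arm can. A call is refused whole if a number of a shift passes 0.05 or a number of a turn 8.59, either way. A call with a gripper value outside its range is refused whole. "gripper" is the opening, from 0 (shut) to 1 (fully open), set as the call begins (left out, the last holds). The fingers move at their own pace and stop on an object; the grip force is fixed at half the most. Time passes only in rows, so rows that do not move let the fingers close. It gives the time, the measured TCP pose, the force and the opening at its end, in the units of the state.
- r.read_state(): the state, without advancing time (a new reading comes with each control period).
- r.get_image(name): name is "scene" or "top" or "wrist"; returns (picture, depth): 384x512x3 uint8, red, green, blue; 384x512 float32, mm along the optical axis (not along the pixel's ray), 0 where there is no reading.
- r.camera_params(name): a dict with "intrinsics" (3x3 intrinsics, pixels), "R" (3x3) and "t" (3): a world point X has camera coordinates R X + t; the wrist camera has in their place "mount" (4x4, takes a point from camera to tool coordinates, whose origin is the TCP and whose axes are the tool frame's). Camera axes: x right, y down, z forward; pixel columns grow to the right and rows downward; lengths in mm; the calibration is good to about 2 mm. The wrist camera is an equidistant fisheye: a pixel r from the principal point sees the ray r / f radians off the axis. A picture is of the moment at which its call begins: read the wrist's pose just before it. camera_params takes no time and is no camera call.
- r.job_done(): hands the job in, once; it reports no verdict.
The state is a dict: "clock": time; "joints": joint angles; "dq": joint speeds; "tau": joint torques, N m; "position": TCP position; "orientation": TCP orientation; "force": force on the tool from outside, world axes, zero at the start; "moment": the same for the moment, N m; "gripper_width": opening from 0.0 (shut) to 1.0 (fully open).
Only numpy, scipy, OpenCV 4.12 (cv2) and the standard library are available. Lean on these libraries where they do the work, as an engineer would, in place of code of your own. Each camera call takes 0.05 s, during which the arm holds its last target. There are 200 camera calls.

## Working session

There is one attempt and no reset: what is moved stays moved. The work goes in short steps, Python scripts to look and compute and a tool call to move; the robot and the scene stay as the last step left them, time stands still between calls to the robot, and variables do not carry over. Pictures are saved under pics/ and viewed, about 8 in all and at most 12, crops included, and the job is handed in when it is done.

Besides the shell and the picture viewer there is one more tool, called after "Request:" by a JSON object that holds its "api" and its "payload". jog_arm: Moves the arm, as the interface text tells. Its arguments: {"type":"object","properties":{"slide":{"type":"array"},"yaw":{"type":"array"},"gripper":{"type":"number"}},"required":["slide","yaw"]}

```bash
mkdir -p pics; ls
python3 - <<'E'
from plant import r
import cv2,numpy as np
print(r.read_state())
for n in ("scene","top"):
    p,d=r.get_image(n); np.savez(f"pics/{n}0.npz",p=p,d=d)
    cv2.imwrite(f"pics/{n}0.png",p[:,:,::-1]); print(n,r.camera_params(n))
print(r.camera_params("wrist"))
a=cv2.imread("pics/scene0.png");b=cv2.imread("pics/top0.png")
cv2.imwrite("pics/both0.png",cv2.resize(np.vstack([a,b]),(800,1200))[:, :])
E
```

```text
pics
{'clock': 0.0, 'joints': array([ 1.11949144e+00,  2.07386471e-01,  1.54294411e+00,  5.98236799e-07,
        1.39348077e+00, -1.50506405e-01]), 'dq': array([-0.0021129 , -0.00072052, -0.00032418, -0.00163242, -0.00070416,
        0.00063321]), 'tau': array([-1.08401102e-03, -3.70877409e+01, -2.81414151e+01,  6.98633236e-02,
        3.60726099e-02, -1.97774375e-04]), 'position': array([170.11844783, 548.64502243, 301.51427562]), 'orientation': array([-1.72156803,  1.56857764, -2.02236662]), 'force': array([ 1.04867326, -0.09165489, -0.38674592]), 'moment': array([-0.01094354, -0.01958998, -0.03873031]), 'gripper_width': 1.0002920177115462}
scene {'intrinsics': array([[416.15914002,   0.        , 253.66005755],
       [  0.        , 416.15914002, 194.76036483],
       [  0.        ,   0.        ,   1.        ]]), 'R': array([[-0.83793152,  0.54541438,  0.01984766],
       [ 0.4088824 ,  0.65143156, -0.63910258],
       [-0.36150513, -0.52740884, -0.76886537]]), 't': array([ 453.76290498, -193.7234844 , 1356.91773442])}
top {'intrinsics': array([[484.77290529,   0.        , 252.43791921],
       [  0.        , 484.77290529, 190.56228079],
       [  0.        ,   0.        ,   1.        ]]), 'R': array([[ 0.00923209, -0.99995649, -0.0013338 ],
       [-0.99560823, -0.00906766, -0.09317744],
       [ 0.09316129,  0.00218817, -0.99564863]]), 't': array([  39.62376879,  575.82113597, 1229.99349157])}
{'intrinsics': array([[297.31863964,   0.        , 259.27377975],
       [  0.        , 297.31863964, 188.34010701],
       [  0.        ,   0.        ,   1.        ]]), 'mount': array([[-1.24199262e-03, -2.76992985e-01,  9.60871138e-01,
        -8.26780652e+01],
       [ 9.99999133e-01,  7.57458112e-05,  1.31440372e-03,
         3.44320461e-01],
       [-4.36862574e-04,  9.60871938e-01,  2.76992651e-01,
        -8.09500604e+01],
       [ 0.00000000e+00,  0.00000000e+00,  0.00000000e+00,
         1.00000000e+00]])}
```

View pics/top0.png

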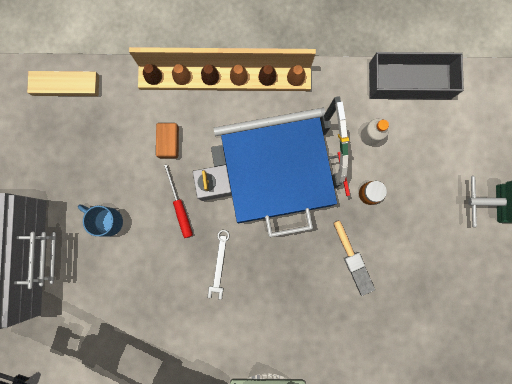

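View pics/scene0.png

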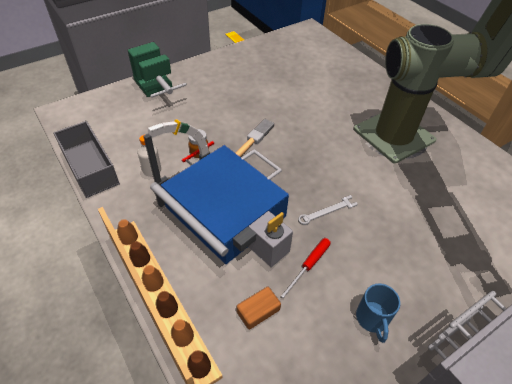

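The top view shows the box (blue plate about (222–335, 118–222)), the key at (205,181), the bar at (290,232), and the quadrant at (345,150). In the scene view the key is at (275,223) and the bar at about (265,165). The bystanders are clear of the key and the bar.

```bash
cat > h.py <<'E'
from plant import r
import cv2,numpy as np
from scipy.spatial.transform import Rotation as Ro
def ray(cam,u,v,z):
    c=r.camera_params(cam);d=c["R"].T@np.linalg.inv(c["intrinsics"])@[u,v,1];o=-c["R"].T@c["t"]
    return o+d*(z-o[2])/d[2]
def two(uvs,uvt):
    L=[]
    for n,(u,v) in (("scene",uvs),("top",uvt)):
        c=r.camera_params(n);P=c["intrinsics"]@np.c_[c["R"],c["t"]];L.append(P)
    X=cv2.triangulatePoints(L[0],L[1],np.float64(uvs).reshape(2,1),np.float64(uvt).reshape(2,1));return (X[:3]/X[3]).ravel()
def proj(n,X):
    c=r.camera_params(n);p=c["intrinsics"]@(c["R"]@X+c["t"]);return p[:2]/p[2]
def tool(s): return Ro.from_euler("xyz",s["orientation"]).as_matrix()
def biggest(m):
    n,l,s,c=cv2.connectedComponentsWithStats(m.astype(np.uint8));i=1+np.argmax(s[1:,4]);return l==i
E
python3 - <<'E'
from h import *
im={n:np.load(f"pics/{n}0.npz") for n in("scene","top")}
print(np.round(tool(r.read_state()),3))
p=im["top"]["p"];h=cv2.cvtColor(p,cv2.COLOR_RGB2HSV);H,S,V=[h[...,i].astype(int) for i in range(3)]
d=im["top"]["d"]
blue=biggest((H>105)&(H<122)&(S>170)&(V>90))
c,_=cv2.findContours(blue.astype(np.uint8),0,1);q=cv2.minAreaRect(max(c,key=cv2.contourArea));bx=cv2.boxPoints(q)
W=np.array([ray("top",u,v,96) for u,v in bx]);print("plate corners",np.round(W,1));print(np.linalg.norm(np.roll(W,-1,0)-W,axis=1),W.mean(0))
# yellow key
for n in("top","scene"):
    h2=cv2.cvtColor(im[n]["p"],cv2.COLOR_RGB2HSV);a,b,c_=[h2[...,i].astype(int) for i in range(3)]
    m=(a>15)&(a<30)&(b>150)&(c_>120)
    k,l,s,ce=cv2.connectedComponentsWithStats(m.astype(np.uint8))
    for i in range(1,k):
        if s[i,4]>8:
            u,v=ce[i];ys,xs=np.nonzero(l==i)
            print(n,s[i],np.round(ce[i],1),"depth",np.median(im[n]["d"][ys,xs]),"z=150",np.round(ray(n,u,v,150),1),"axis",np.linalg.svd(np.c_[xs-u,ys-v])[2][0] if s[i,4]<400 else "")
b=p[150:215,180:250];cv2.imwrite("pics/key.png",cv2.resize(np.hstack([b[:,:,::-1],im["scene"]["p"][190:255,240:310][:,:,::-1]]),None,fx=5,fy=5,interpolation=cv2.INTER_CUBIC))
# bar: bright, depth near bar height
c=r.camera_params("top");K=c["intrinsics"];vv,uu=np.mgrid[:384,:512]
P=np.stack([(uu-K[0,2])/K[0,0]*d,(vv-K[1,2])/K[1,1]*d,d],-1)-c["t"];P=P@c["R"]
m=(uu>260)&(uu<318)&(vv>205)&(vv<240)&(P[...,2]>70)&(P[...,2]<115)&~blue&(S<60)
print("bar px",m.sum());
np.save("pics/P0.npy",P)
Q=P[m];print(np.round(Q[Q[:,0]<Q[:,0].min()+25].mean(0)),np.round(Q.min(0)),np.round(Q.max(0)))
E
```

```text
[[-0.001  0.296  0.955]
 [-0.002  0.955 -0.296]
 [-1.    -0.002 -0.   ]]
plate corners [[ 706.1  124.7   96. ]
 [ 754.8 -121.8   96. ]
 [ 538.2 -160.4   96. ]
 [ 491.    82.1   96. ]]
[251.31124485 220.01211025 247.08474693 219.25621533] [622.52350674 -18.85073615  96.        ]
top [379 120  10  10  75] [383.1 124.4] depth 1167.8588 z=150 [ 724.  -263.2  150. ] axis [0.45586068 0.89005115]
top [338 134  11   8  40] [343.2 138.6] depth 1050.2172 z=150 [ 689.2 -168.4  150. ] axis [0.94644564 0.3228632 ]
top [202 171   5  19  53] [204.3 179.8] depth 1134.7701 z=150 [588.3 157.6 150. ] axis [0.12014035 0.99275692]
scene [226  31  18  12 118] [234.2  36.6] depth 3143.858 z=150 [ 260.5 -560.7  150. ] axis [0.91114039 0.41209608]
scene [174 119   7  16  47] [176.9 126.1] depth 1013.9972 z=150 [ 637.1 -244.1  150. ] axis [-0.16834867  0.98572751]
scene [140 136   4   5  13] [141.7 138.3] depth 1132.2461 z=150 [ 738.1 -249.1  150. ] axis [0.40771006 0.91311144]
scene [268 212  15  13  55] [275.6 218. ] depth 946.42444 z=150 [587.6 156.9 150. ] axis [-0.79518005  0.60637339]
bar px 328
[471. -38.  98.] [ 459. -101.   90.] [528.  14. 105.]
```

View pics/key.png

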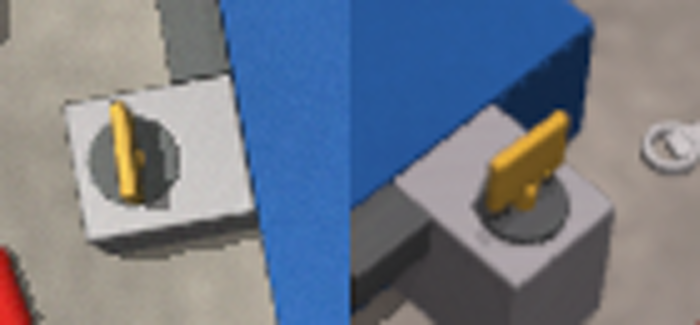

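Box yaw is about 0.19 rad. The plate centre predicts the key at (588.5,158), and the ray measurement gives (588.3,157.6), so they agree. The bar is at about (470,-48). The crop shows the wing almost along the box's x (world yaw ≈0.13), so the key sits near 0.06 rad. I'm moving above the key.

Request:
{"api": "jog_arm", "payload": {"slide": [[0, -0.0156, 0.0322], [0, -0.0156, 0.0322], [0, -0.0156, 0.0322], [0, -0.0156, 0.0322], [0, -0.0156, 0.0322], [0, -0.0156, 0.0322], [0, -0.0156, 0.0322], [0, -0.0156, 0.0322]], "yaw": [0, 0, 0, 0, 0, 0, 0, 0], "gripper": 0.65}}

```text
clock: 0.9
position: [380.1, 352.4, 302.2]
orientation: [-2.304, 1.57, -2.604]
force: [0.6, 0.7, -0.6]
gripper_width: 0.652
```

Request:
{"api": "jog_arm", "payload": {"slide": [[0, -0.0156, 0.0322], [0, -0.0156, 0.0322], [0, -0.0156, 0.0322], [0, -0.0156, 0.0322], [0, -0.0156, 0.0322], [0, -0.0156, 0.0322], [0, -0.0156, 0.0322], [0, -0.0156, 0.0322]], "yaw": [0, 0, 0, 0, 0, 0, 0, 0]}}

```text
clock: 1.7
position: [589.1, 157.0, 302.0]
orientation: [-2.808, 1.57, -3.108]
force: [0.0, 0.9, -0.5]
gripper_width: 0.647
```

Request:
{"api": "jog_arm", "payload": {"slide": [[0, 0, 0], [0, 0, 0], [0, 0, 0], [0, 0, 0], [0, 0, 0], [0, 0, 0]], "yaw": [-6.2, -6.2, -6.2, -6.0, 0, 0]}}

```text
clock: 2.3
position: [588.3, 158.1, 302.2]
orientation: [3.118, 1.57, -3.038]
force: [0.1, -0.4, -0.4]
gripper_width: 0.651
```

Run:
```python
from h import *
s=r.read_state();p,d=r.get_image("wrist");cv2.imwrite("pics/w1.png",p[:,:,::-1])
T=tool(s);print(s["clock"],np.round(s["position"],1),np.round(T,3),np.round(s["joints"],3),np.round(s["force"],1))
print("delta tool mm",np.round(T.T@(np.array([588.4,157.8,212])-s["position"]),1))
# wing ends in wrist image -> world ray at z=150
h=cv2.cvtColor(p,cv2.COLOR_RGB2HSV).astype(int);m=biggest((h[...,0]>15)&(h[...,0]<30)&(h[...,1]>150)&(h[...,2]>120))
c=r.camera_params("wrist");K=c["intrinsics"];M=c["mount"]
ys,xs=np.nonzero(m);print(m.sum(),xs.min(),xs.max(),ys.min(),ys.max())
def wray(u,v,z):
    a=(np.array([u,v])-K[:2,2]);R=np.hypot(*a);th=R/K[0,0];dc=np.r_[np.sin(th)*a/R,np.cos(th)]
    o=s["position"]+T@M[:3,3];dw=T@M[:3,:3]@dc;return o+dw*(z-o[2])/dw[2]
W=np.array([wray(u,v,150) for u,v in zip(xs,ys)])[:,:2];q=W-W.mean(0);ax=np.linalg.svd(q)[2][0]
print(W.mean(0),np.arctan2(ax[1],ax[0]),np.ptp(q@ax))
```

```text
2.3 [588.3 158.1 302.2] [[-0.001 -0.126  0.992]
 [-0.     0.992  0.126]
 [-1.     0.    -0.001]] [ 0.121  0.279  1.453  0.     1.41  -1.577] [ 0.1 -0.4 -0.4]
delta tool mm [90.2 -0.3  0.2]
317 251 261 178 227
[584.34322825 154.81163433] 0.08609907296238914 43.40376451603433
```

View pics/w1.png

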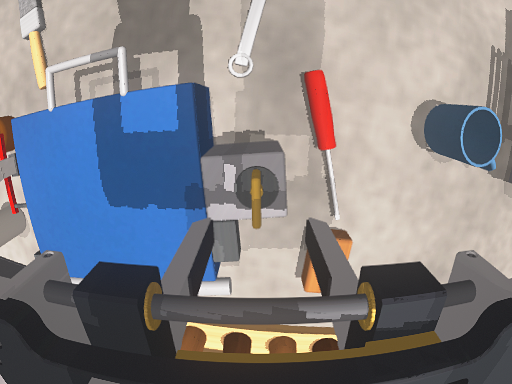

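The wrist view shows the wing at (256,200) centred between the fingers (215 to 315 at their tips) and square to them. I'm descending, gripping, and starting the first part turn.

Request:
{"api": "jog_arm", "payload": {"slide": [[0.02, 0, 0], [0.025, 0, 0], [0.025, 0, 0], [0.015, 0, 0], [0.004, 0, 0], [0, 0, 0]], "yaw": [0, 0, 0, 0, 0, 0]}}

```text
clock: 2.95
position: [588.4, 158.2, 213.3]
orientation: [3.106, 1.57, -3.049]
force: [-0.3, -0.5, 0.2]
gripper_width: 0.652
```

Request:
{"api": "jog_arm", "payload": {"slide": [[0, 0, 0], [0, 0, 0], [0, 0, 0], [0, 0, 0], [0, 0, 0], [0, 0, 0]], "yaw": [0, 0, 0, 0, 0, 0], "gripper": 0}}

```text
clock: 3.55
position: [588.5, 158.2, 213.8]
orientation: [0.269, 1.571, 0.397]
force: [0.8, -0.6, -0.0]
gripper_width: 0.176
```

Run:
```python
from plant import r
s=r.read_state();print(s)
```

```text
{'clock': 3.55, 'joints': array([ 1.20596195e-01,  3.60659659e-01,  1.53813476e+00,  4.35930314e-05,
        1.24265286e+00, -1.57872861e+00]), 'dq': array([-9.44905846e-04,  7.79169832e-04,  2.90702766e-03, -3.36119751e-04,
       -4.62469317e-05,  1.18291206e-03]), 'tau': array([ 2.11811566e-03, -4.15996706e+01, -2.62495780e+01, -1.57963112e-02,
        7.24738953e-02,  3.06016982e-04]), 'position': array([588.50013317, 158.15775623, 213.76339424]), 'orientation': array([0.26868684, 1.57064522, 0.39720128]), 'force': array([ 0.79435677, -0.57895263, -0.00854536]), 'moment': array([ 0.0143522 ,  0.01679362, -0.01527859]), 'gripper_width': 0.17567636179857107}
```

Request:
{"api": "jog_arm", "payload": {"slide": [[0, 0, 0], [0, 0, 0], [0, 0, 0], [0, 0, 0]], "yaw": [0, 0, 0, 0]}}

```text
clock: 3.95
position: [588.9, 155.7, 213.7]
orientation: [-1.653, 1.566, -1.525]
force: [0.9, -7.2, 0.7]
gripper_width: 0.082
```

Request:
{"api": "jog_arm", "payload": {"slide": [[0, 0, 0], [0, 0, 0], [0, 0, 0], [0, 0, 0], [0, 0, 0], [0, 0, 0]], "yaw": [3, 5, 6, 6, 6, 4]}}

```text
clock: 4.55
position: [588.9, 155.9, 213.7]
orientation: [-1.092, 1.567, -1.491]
force: [-0.3, -7.0, 0.3]
gripper_width: 0.083
```

Run:
```python
from plant import r
s=r.read_state();print(s["joints"],s["force"],s["moment"],s["gripper_width"],s["position"])
```

```text
[ 0.11847333  0.36070828  1.53813631 -0.00446431  1.2429131  -1.05197607] [-0.26983601 -7.04811622  0.30856394] [-0.82285814 -0.09241437  0.0675682 ] 0.0825276986123256 [588.89138713 155.86345323 213.73556487]
```

Request:
{"api": "jog_arm", "payload": {"slide": [[0, -0.0022, 0.0009], [0, 0, 0], [0, 0, 0], [0, 0, 0], [0, 0, 0], [0, 0, 0], [0, 0, 0], [0, 0, 0]], "yaw": [0, 6, 6, 6, 6, 6, 6, 4]}}

```text
clock: 5.35
position: [589.0, 155.7, 213.7]
orientation: [1.083, 1.569, -0.012]
force: [3.5, -1.5, -0.5]
gripper_width: 0.085
```

Run:
```python
from h import *
s=r.read_state();T=tool(s);print(s["joints"],s["force"],s["moment"],s["gripper_width"],s["position"],T[:,1], T.T@s["force"])
```

```text
[ 1.16581488e-01  3.59837896e-01  1.53932260e+00 -2.01157670e-04
  1.24096501e+00 -3.58856486e-01] [ 3.4685636  -1.48139094 -0.48887803] [-0.19343209 -0.15632096  0.12448817] 0.08499395968513186 [589.01963156 155.72382654 213.73343472] [0.88906161 0.4577857  0.00130681] [0.49403585 2.40496827 2.90456719]
```

Request:
{"api": "jog_arm", "payload": {"slide": [[0, 0, 0], [0, 0, 0], [0, 0, 0], [0, 0, 0], [0, 0, 0], [0, 0, 0], [0, 0, 0], [0, 0, 0]], "yaw": [4, 7, 7, 7, 7, 7, 7, 4]}}

```text
clock: 6.15
position: [589.3, 155.7, 213.7]
orientation: [2.023, 1.569, 0.055]
force: [2.8, -1.2, -0.7]
gripper_width: 0.085
```

Request:
{"api": "jog_arm", "payload": {"slide": [[0, 0, 0], [0, 0, 0], [0, 0, 0], [0, 0, 0], [0, 0, 0], [0, 0, 0]], "yaw": [4, 4, 3, 2, 0, 0]}}

```text
clock: 6.75
position: [589.4, 155.7, 213.7]
orientation: [2.244, 1.568, 0.052]
force: [5.3, -1.6, -2.4]
gripper_width: 0.078
```

Run:
```python
from h import *
s=r.read_state();T=tool(s);print(s["joints"],s["force"],s["moment"],s["gripper_width"],s["position"],T[:,1],np.arctan2(T[1,1],T[0,1]))
```

```text
[ 1.16393188e-01  3.60054499e-01  1.53904268e+00 -1.70876210e-04
  1.23998530e+00  7.37425800e-01] [ 5.3155557  -1.61887762 -2.40905479] [-0.19810252 -0.4750865  -0.02210304] 0.07766935703047878 [589.40891036 155.66206887 213.72725073] [ 0.81330774 -0.58183043  0.00196679] -0.6209788547574634
```

Request:
{"api": "jog_arm", "payload": {"slide": [[0, 0, 0], [0, 0, 0], [0, 0, 0], [0, 0, 0]], "yaw": [3, 3, 2, 2]}}

```text
clock: 7.15
position: [589.4, 155.6, 213.7]
orientation: [2.37, 1.568, 0.002]
force: [5.5, -0.6, -2.6]
gripper_width: 0.083
```

Run:
```python
from h import *
s=r.read_state();T=tool(s);print(s["joints"],s["force"],s["moment"],s["gripper_width"],s["position"],T[:,1],np.arctan2(T[1,1],T[0,1]))
```

```text
[ 1.16392655e-01  3.60069851e-01  1.53906586e+00 -3.16075408e-04
  1.23984736e+00  9.13057755e-01] [ 5.52681794 -0.61494971 -2.59612892] [-0.15862109 -0.503125    0.07106776] 0.08302827686614124 [589.43397137 155.63085461 213.7078079 ] [ 0.69916589 -0.71495713  0.00183208] -0.7965645093318265
```

Request:
{"api": "jog_arm", "payload": {"slide": [[0, 0, 0], [0, 0, 0], [0, 0, 0]], "yaw": [2, 2, 1]}}

```text
clock: 7.45
position: [589.5, 155.6, 213.7]
orientation: [2.383, 1.568, -0.07]
force: [5.8, -1.5, -3.1]
gripper_width: 0.085
```

Run:
```python
from h import *
s=r.read_state();T=tool(s);print(s["joints"],s["force"],s["moment"],s["gripper_width"],s["position"],T[:,1],np.arctan2(T[1,1],T[0,1]))
```

```text
[ 1.16432296e-01  3.60082432e-01  1.53904646e+00 -5.42869973e-04
  1.23974695e+00  9.99505325e-01] [ 5.82174531 -1.50723148 -3.060638  ] [-0.14869929 -0.56330501  0.25219277] 0.08453915455571548 [589.4669752  155.60597794 213.70890165] [ 0.63491281 -0.77258146  0.00190128] -0.8828991821735108
```

Request:
{"api": "jog_arm", "payload": {"slide": [[0, 0, 0], [0, 0, 0], [0, 0, 0]], "yaw": [2, 2, 0]}}

```text
clock: 7.75
position: [589.4, 155.6, 213.7]
orientation: [2.355, 1.568, -0.167]
force: [4.4, -0.3, -3.4]
gripper_width: 0.086
```

Run:
```python
from h import *
s=r.read_state();T=tool(s);print(s["joints"],s["force"],s["moment"],s["gripper_width"],s["position"],T[:,1],np.arctan2(T[1,1],T[0,1]))
```

```text
[ 1.16557627e-01  3.60024865e-01  1.53911737e+00 -8.62896810e-04
  1.23965306e+00  1.06833571e+00] [ 4.44015865 -0.25226174 -3.44638294] [-0.14565033 -0.66198696  0.43371456] 0.08576846717162966 [589.44799916 155.60537943 213.71232555] [ 0.58046042 -0.81428585  0.00206295] -0.9515008016946512
```

Winding torque has risen from about 0.1 to 0.43 N·m at an estimated key angle of about 2.6, so the key is at its stop. I'm releasing it, rising, and checking.

Request:
{"api": "jog_arm", "payload": {"slide": [[0, 0, 0], [0, 0, 0], [0, 0, 0], [0, 0, 0], [0, 0, 0], [0, 0, 0]], "yaw": [0, 0, 0, 0, 0, 0], "gripper": 0.5}}

```text
clock: 8.35
position: [588.4, 155.8, 213.7]
orientation: [-0.814, 1.571, 2.945]
force: [0.1, 0.1, 0.2]
gripper_width: 0.499
```

Request:
{"api": "jog_arm", "payload": {"slide": [[-0.02, 0, 0], [-0.03, 0, 0], [-0.03, 0, 0], [-0.02, 0, 0]], "yaw": [0, 0, 0, 0]}}

```text
clock: 8.75
position: [589.1, 155.9, 316.3]
orientation: [2.662, 1.568, 0.138]
force: [0.7, 0.2, 0.2]
gripper_width: 0.505
```

Request:
{"api": "jog_arm", "payload": {"slide": [[0, 0, 0], [0, 0, 0], [0, 0, 0], [0, 0, 0], [0, 0, 0], [0, 0, 0], [0, 0, 0], [0, 0, 0]], "yaw": [-8.2, -8.2, -8.2, -8.2, -8.2, -8.2, -8.2, -8.3], "gripper": 0.42}}

```text
clock: 9.55
position: [588.4, 155.8, 313.6]
orientation: [-1.906, 1.571, 3.005]
force: [0.5, 0.0, -0.7]
gripper_width: 0.421
```

Request:
{"api": "jog_arm", "payload": {"slide": [[0, -0.0195, 0.0222], [0, -0.0195, 0.0222], [0, -0.0195, 0.0222], [0, -0.0195, 0.0222], [0, -0.0195, 0.0222], [0, -0.0195, 0.0222], [0, -0.0195, 0.0222], [0, -0.0195, 0.0222]], "yaw": [0, 0, 0, 0, 0, 0, 0, 0]}}

```text
clock: 10.35
position: [468.7, -49.3, 313.8]
orientation: [1.065, 1.57, -0.312]
force: [0.2, 0.1, -0.1]
gripper_width: 0.423
```

Request:
{"api": "jog_arm", "payload": {"slide": [[0, 0, 0], [0, 0, 0]], "yaw": [0, 0]}}

```text
clock: 10.55
position: [469.4, -48.7, 313.9]
orientation: [1.864, 1.57, 0.484]
force: [0.1, 0.8, 0.1]
gripper_width: 0.421
```

Run:
```python
from h import *
s=r.read_state();p,d=r.get_image("wrist");cv2.imwrite("pics/w2.png",p[:,:,::-1])
T=tool(s);print(s["clock"],np.round(s["position"],1),np.round(T,3),np.round(s["joints"],3),np.round(s["force"],1),s["gripper_width"])
c,_=r.get_image("top");e,_=r.get_image("scene")
a=np.hstack([c[150:215,180:250],e[190:255,240:310]])
h=cv2.cvtColor(e,cv2.COLOR_RGB2HSV).astype(int)
for n,q in(("top",c),("scene",e)):
    h=cv2.cvtColor(q,cv2.COLOR_RGB2HSV).astype(int);m=(h[...,0]>15)&(h[...,0]<30)&(h[...,1]>150)&(h[...,2]>120)
    k,l,st,ce=cv2.connectedComponentsWithStats(m.astype(np.uint8))
    for i in range(1,k):
        if st[i,4]>15 and np.hypot(*(ray(n,*ce[i],150)[:2]-[589,156]))<40:
            ys,xs=np.nonzero(l==i);W=np.array([ray(n,u,v,150)[:2] for u,v in zip(xs,ys)]);ax=np.linalg.svd(W-W.mean(0))[2][0];print(n,W.mean(0),np.arctan2(ax[1],ax[0]),len(xs))
cv2.imwrite("pics/c2.png",np.vstack([cv2.resize(a,(512,238),interpolation=cv2.INTER_CUBIC),p[:350]])[:,:,::-1])
```

```text
10.55 [469.4 -48.7 313.9] [[ 0.001  0.982  0.19 ]
 [ 0.     0.19  -0.982]
 [-1.     0.001 -0.   ]] [-2.870e-01 -2.600e-02  1.771e+00  1.000e-03  1.396e+00 -4.790e-01] [0.1 0.8 0.1] 0.421113766396308
top [588.4619513  157.56248535] -2.424209687084769 53
scene [589.42020449 159.05050435] 0.7953424154452846 62
```

View pics/c2.png

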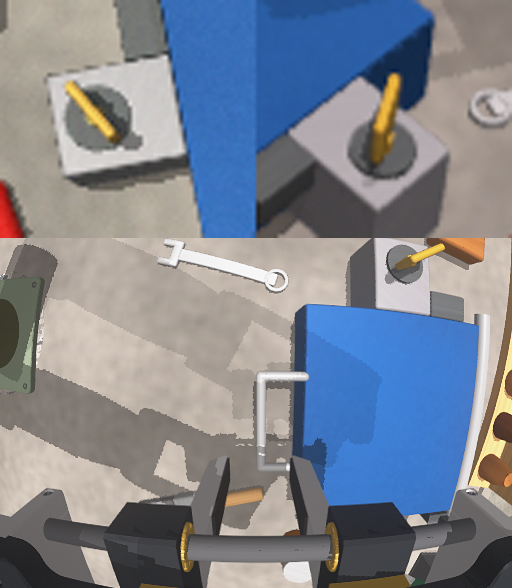

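The key's wing yaw reads -2.42 in the top view, which gives a key angle of about 2.61, so it is at its stop. In the wrist view the bar (x≈262) lies between the fingertips (about 220 and 300). I'm descending and gripping it.

Request:
{"api": "jog_arm", "payload": {"slide": [[0.03, 0, 0], [0.035, 0, 0], [0.035, 0, 0], [0.025, 0, 0], [0.015, 0, 0], [0.003, 0, 0], [0, 0, 0]], "yaw": [0, 0, 0, 0, 0, 0, 0]}}

```text
clock: 11.4
position: [469.7, -47.8, 170.4]
orientation: [-2.149, 1.57, 2.758]
force: [0.6, 0.1, 0.3]
gripper_width: 0.416
```

Request:
{"api": "jog_arm", "payload": {"slide": [[0, 0, 0], [0, 0, 0], [0, 0, 0], [0, 0, 0], [0, 0, 0], [0, 0, 0], [0, 0, 0]], "yaw": [0, 0, 0, 0, 0, 0, 0], "gripper": 0}}

```text
clock: 12.1
position: [470.7, -48.5, 171.4]
orientation: [1.386, 1.567, 0.008]
force: [5.0, 2.0, -0.4]
gripper_width: 0.098
```

Run:
```python
from h import *
s=r.read_state();T=tool(s);print(s["clock"],np.round(s["position"],1),np.round(s["joints"],3),np.round(T.T@s["force"],1),s["gripper_width"],T[:,1])
# plan: tool-frame steps (up = -x, back = +y) along the arc
pos=s["position"];print("bar-hinge radius check", np.linalg.norm(pos[:2]-[730.5,1.9]))
th=np.r_[0:1.13:0.07]
c=np.c_[-265*np.sin(th),265*(1-np.cos(th))]
for t,x in zip(th[1:],np.diff(c,axis=0)):print(round(t,2),np.round(x,1))
```

```text
12.1 [470.7 -48.5 171.4] [-2.860e-01  1.470e-01  1.910e+00  1.000e-03  1.081e+00 -4.800e-01] [ 0.4  5.3 -1. ] 0.09818676466082857 [0.98146492 0.19161264 0.00334797]
bar-hinge radius check 264.6579129700978
0.07 [-18.5   0.6]
0.14 [-18.4   1.9]
0.21 [-18.3   3.2]
0.28 [-18.    4.5]
0.35 [-17.6   5.7]
0.42 [-17.2   7. ]
0.49 [-16.7   8.2]
0.56 [-16.    9.3]
0.63 [-15.4  10.4]
0.7 [-14.6  11.4]
0.77 [-13.8  12.4]
0.84 [-12.9  13.4]
0.91 [-11.9  14.2]
0.98 [-10.9  15. ]
1.05 [-9.8 15.8]
1.12 [-8.7 16.4]
```

Bar gripped at 9.2 mm, and the radius to the hinge is 264.7 mm against the stated 265. I'm lifting along the arc.

Request:
{"api": "jog_arm", "payload": {"slide": [[-0.0093, 0.0002, 0], [-0.0092, 0.0004, 0], [-0.0184, 0.0019, 0], [-0.0183, 0.0032, 0], [-0.018, 0.0045, 0], [-0.0176, 0.0057, 0], [0, 0, 0]], "yaw": [0, 0, 0, 0, 0, 0, 0]}}

```text
clock: 12.8
position: [488.3, -45.1, 264.3]
orientation: [1.408, 1.561, 0.03]
force: [9.9, 2.3, -5.5]
gripper_width: 0.099
```

```bash
cat >> h.py <<'E'
def rep():
    s=r.read_state();T=tool(s);p=s["position"];d=p[:2]-[730.5,1.9];b=np.array([np.cos(.192),np.sin(.192)]);x=-d@b;z=p[2]-78-93
    print(s["clock"],"pos",np.round(p,1),"f_tool",np.round(T.T@s["force"],1),"w",round(s["gripper_width"],3),"theta",round(np.arctan2(z,x),3),"rad",round(np.hypot(x,z),1),"y",T[:,1].round(3),"dq",abs(s["dq"]).max().round(4))
E
python3 -c "from h import *;rep()"
```

```text
12.8 pos [488.3 -45.1 264.3] f_tool [ 5.6 10.1 -0.3] w 0.099 theta 0.361 rad 263.8 y [0.981 0.192 0.009] dq 0.0492
```

Request:
{"api": "jog_arm", "payload": {"slide": [[-0.0172, 0.009, 0], [-0.0167, 0.0085, 0], [-0.016, 0.0096, 0], [-0.0154, 0.0107, 0], [-0.0146, 0.0114, 0], [-0.0069, 0.0062, 0], [0, 0, 0]], "yaw": [0, 0, 0, 0, 0, 0, 0]}}

```text
clock: 13.5
position: [540.1, -35.2, 347.9]
orientation: [-0.118, 1.57, -1.495]
force: [4.8, -1.7, -5.4]
gripper_width: 0.097
```

```bash
python3 -c "from h import *;rep()"
```

```text
13.5 pos [540.1 -35.2 347.9] f_tool [5.4 4.4 2.6] w 0.097 theta 0.739 rad 262.5 y [ 0.981  0.192 -0.   ] dq 0.0435
```

Request:
{"api": "jog_arm", "payload": {"slide": [[-0.006, 0.0072, 0], [-0.0129, 0.0134, 0], [-0.0119, 0.0142, 0], [-0.0109, 0.015, 0], [-0.0051, 0.0078, 0], [0, 0, 0], [0, 0, 0]], "yaw": [0, 0, 0, 0, 0, 0, 0]}}

```text
clock: 14.2
position: [595.3, -24.4, 395.0]
orientation: [-0.969, 1.569, -2.347]
force: [-0.4, -3.7, 1.8]
gripper_width: 0.095
```

Run:
```python
from h import *
rep()
for n in("top","scene"):
    p,_=r.get_image(n);cv2.imwrite(f"pics/{n}3.png",p[:,:,::-1])
    a=p[85:205,290:400] if n=="top" else p[90:210,110:220]
    cv2.imwrite(f"pics/q{n}.png",cv2.resize(a,None,fx=3.6,fy=3.6,interpolation=cv2.INTER_CUBIC)[:,:,::-1])
cv2.imwrite("pics/q3.png",np.hstack([cv2.imread("pics/qtop.png"),cv2.imread("pics/qscene.png")]))
# expected marks in both views, quadrant at box y=-142
b=np.array([np.cos(.192),np.sin(.192),0]);y=np.array([-b[1],b[0],0]);H=np.array([730.5,1.9,93])-142*y
for t in(.78,.96,1.02):
    X=H+150*(-np.cos(t)*b+np.sin(t)*np.array([0,0,1]));print(t,[proj(n,X).round(1) for n in("top","scene")])
```

```text
14.2 pos [595.3 -24.4 395. ] f_tool [-1.8 -1.1  3.5] w 0.095 theta 1.02 rad 263.0 y [ 0.982  0.191 -0.002] dq 0.0133
0.78 [array([342.6, 150.1]), array([184.2, 132.8])]
0.96 [array([342.2, 139.7]), array([176.8, 131.4])]
1.02 [array([341.9, 135.9]), array([174.1, 131.2])]
```

View pics/q3.png

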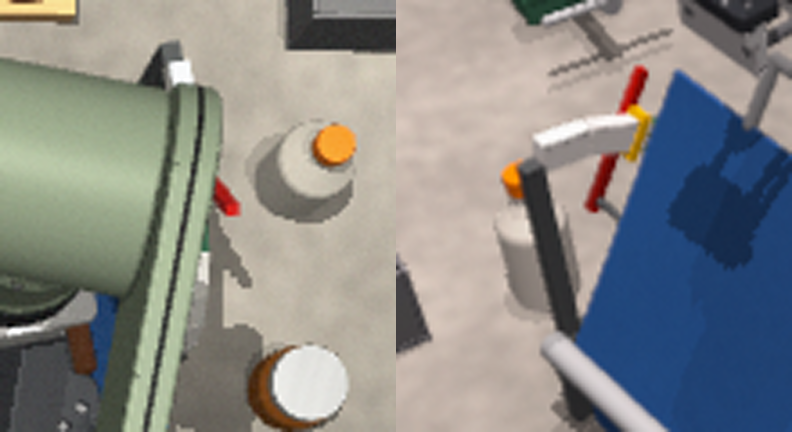

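The arm hides the quadrant in the top view. In the scene view the red pointer (about (605,140) in the crop) is right around the yellow mark (640,130), which fits the arm estimate of 1.02. I'm continuing to about 1.15.

Request:
{"api": "jog_arm", "payload": {"slide": [[-0.0043, 0.0075, 0], [-0.0041, 0.0076, 0], [-0.0039, 0.0076, 0], [-0.0038, 0.0077, 0], [0, 0, 0], [0, 0, 0]], "yaw": [0, 0, 0, 0, 0, 0]}}

```text
clock: 14.9
position: [626.0, -18.2, 411.4]
orientation: [0.476, 1.57, -0.902]
force: [-0.5, -5.5, 1.7]
gripper_width: 0.096
```

```bash
cat >> h.py <<'E'
def pointer(name):
    p,_=r.get_image("scene");cv2.imwrite(f"pics/{name}.png",p[:,:,::-1])
    h=cv2.cvtColor(p,cv2.COLOR_RGB2HSV).astype(int);u0,v0=115,85
    m=np.zeros(p.shape[:2],bool);m[v0:170,u0:215]=(((h[...,0]<6)|(h[...,0]>174))&(h[...,1]>170)&(h[...,2]>90))[v0:170,u0:215];m=biggest(m)
    ys,xs=np.nonzero(m);b=np.array([np.cos(.192),np.sin(.192),0]);y=np.array([-b[1],b[0],0]);c=r.camera_params("scene");o=-c["R"].T@c["t"]
    for off in(-142,-150,-158):
        H=np.array([730.5,1.9,93])+off*y;D=np.c_[xs,ys,np.ones(len(xs))]@np.linalg.inv(c["intrinsics"]).T@c["R"]
        P=o+D*(((H-o)@y)/(D@y))[:,None]-H;q=np.c_[-P@b,P[:,2]]
        ax=np.linalg.svd(q-q.mean(0))[2][0];R=np.hypot(*q.T);print("off",off,"n",len(xs),"angle by centroid",np.arctan2(q.mean(0)[1],q.mean(0)[0]).round(3),"by slope",np.arctan(ax[1]/ax[0]).round(3),"R",R.min().round(),R.max().round())
    cv2.imwrite(f"pics/{name}c.png",cv2.resize(p[85:175,115:225],None,fx=6,fy=6,interpolation=cv2.INTER_CUBIC)[:,:,::-1])
E
python3 -c "from h import *;rep();pointer('s4')"
```

```text
14.9 pos [626.  -18.2 411.4] f_tool [-1.7 -1.5  5.3] w 0.096 theta 1.154 rad 262.8 y [0.981 0.192 0.001] dq 0.0107
off -142 n 47 angle by centroid 1.215 by slope 1.172 R 180.0 212.0
off -150 n 47 angle by centroid 1.178 by slope 1.172 R 175.0 207.0
off -158 n 47 angle by centroid 1.14 by slope 1.172 R 170.0 202.0
```

View pics/s4c.png

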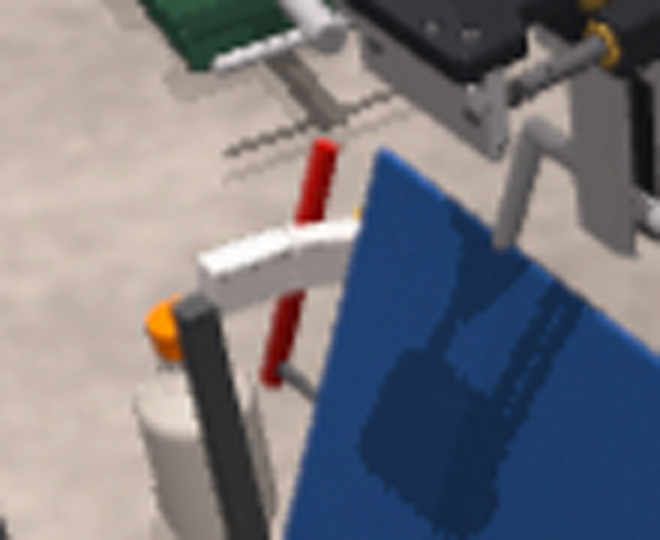

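The pointer (from (325,150) to (270,380) in the crop) stands clearly beyond the yellow mark. Slope gives 1.17 and the arm 1.15. I'm now easing it down to about 0.87.

Request:
{"api": "jog_arm", "payload": {"slide": [[0.004, -0.0087, 0], [0.0044, -0.0086, 0], [0.0047, -0.0084, 0], [0.005, -0.0082, 0], [0.0053, -0.008, 0], [0.0055, -0.0079, 0], [0.0058, -0.0076, 0], [0.0061, -0.0074, 0]], "yaw": [0, 0, 0, 0, 0, 0, 0, 0]}}

```text
clock: 15.75
position: [561.5, -29.9, 369.7]
orientation: [-3.126, 1.57, 1.78]
force: [0.4, -3.4, -0.1]
gripper_width: 0.096
```

Request:
{"api": "jog_arm", "payload": {"slide": [[0, 0, 0], [0, 0, 0], [0, 0, 0], [0, 0, 0]], "yaw": [0, 0, 0, 0]}}

```text
clock: 16.15
position: [562.3, -29.7, 370.5]
orientation: [-3.024, 1.57, 1.882]
force: [-0.5, -0.5, 1.1]
gripper_width: 0.093
```

Run:
```python
from h import *
rep();pointer('s5')
p,_=r.get_image("top");cv2.imwrite("pics/t5c.png",cv2.resize(p[100:215,280:400],None,fx=5,fy=5,interpolation=cv2.INTER_CUBIC)[:,:,::-1])
a=cv2.imread("pics/s5c.png");b=cv2.resize(cv2.imread("pics/t5c.png"),None,fx=.9,fy=.9)
cv2.imwrite("pics/v5.png",cv2.resize(np.hstack([a[:517],b[:517]]),(800,345)))
c,_=r.get_image("top");h=cv2.cvtColor(c,cv2.COLOR_RGB2HSV).astype(int);m=(h[...,0]>15)&(h[...,0]<30)&(h[...,1]>150)&(h[...,2]>120)
k,l,st,ce=cv2.connectedComponentsWithStats(m.astype(np.uint8))
for i in range(1,k):
    if st[i,4]>15 and np.hypot(*(ray("top",*ce[i],150)[:2]-[589,156]))<40:
        ys,xs=np.nonzero(l==i);W=np.array([ray("top",u,v,150)[:2] for u,v in zip(xs,ys)]);ax=np.linalg.svd(W-W.mean(0))[2][0];print("key yaw",np.arctan2(ax[1],ax[0]),len(xs))
```

```text
16.15 pos [562.3 -29.7 370.5] f_tool [-1.1 -0.6  0.4] w 0.093 theta 0.862 rad 262.9 y [ 0.981  0.192 -0.   ] dq 0.0015
off -142 n 50 angle by centroid 0.944 by slope 0.839 R 179.0 209.0
off -150 n 50 angle by centroid 0.898 by slope 0.839 R 175.0 206.0
off -158 n 50 angle by centroid 0.851 by slope 0.839 R 173.0 204.0
key yaw -2.4312824612545225 52
```

View pics/v5.png

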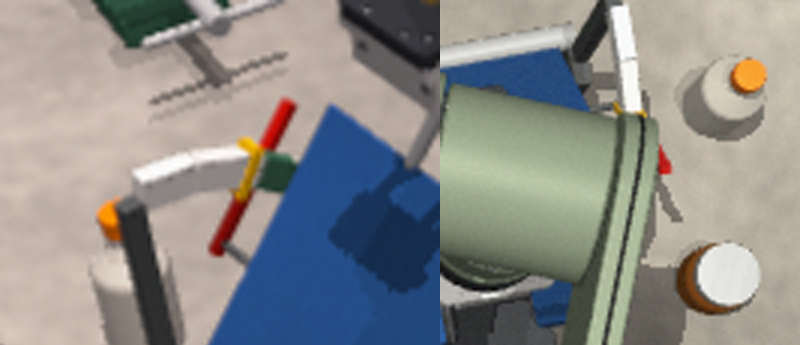

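The key still reads about 2.62. The arm gives 0.862 and the pointer 0.84–0.90. In the picture the pointer sits close to the yellow mark because it lies outside the quadrant plane (parallax), so I'll check the opening independently from the plate's tilt in the depth image.

Run:
```python
from h import *
p,d=r.get_image("scene");h=cv2.cvtColor(p,cv2.COLOR_RGB2HSV).astype(int)
m=biggest((h[...,0]>105)&(h[...,0]<122)&(h[...,1]>170)&(h[...,2]>50)&(d>0));m=cv2.erode(m.astype(np.uint8),np.ones((5,5)))>0
c=r.camera_params("scene");K=c["intrinsics"];v,u=np.nonzero(m);z=d[m]
P=(np.c_[(u-K[0,2])/K[0,0]*z,(v-K[1,2])/K[1,1]*z,z]-c["t"])@c["R"]
k=np.ones(len(P),bool)
for _ in range(8):
    q=P[k]-P[k].mean(0);n=np.linalg.svd(q,full_matrices=False)[2][2];k=abs((P-P[k].mean(0))@n)<4
n*=np.sign(n[2]);print("n",n,k.sum(),len(P),"tilt",np.arctan2(np.hypot(n[0],n[1]),n[2]));rep()
```

```text
n [0.74160008 0.14481847 0.65502438] 5952 6500 tilt 0.8565814438991741
16.35 pos [562.2 -29.8 370.5] f_tool [-1.4 -1.6 -0.8] w 0.098 theta 0.862 rad 262.9 y [0.981 0.192 0.   ] dq 0.0024
```

Plate tilt from depth is 0.857 rad and the arm gives 0.862. Both are in the middle of the green band, and the hatch is at rest and held, so I'm handing in.

```bash
python3 -c "from h import *;print(r.job_done());rep()"
```

```text
the job is handed in; nothing more can be done
None
the job is handed in; nothing more can be done
```

The job is handed in, at about 16.4 s on the robot's clock. The timer is wound to its stop, and the hatch is held still in the green band.

- **Key:** With the hatch shut, I wound it clockwise in several part turns without letting go in between. The resisting torque rose from about 0.1 to 0.43 N·m at the stop. Camera views put the key at about 2.61 rad after release and 2.62 at the end (stop 2.6).
- **Hatch:** I raised it by the bar to about 1.15 rad, clearly past the yellow mark at 1.02, while holding it the whole time. I then eased it down to about 0.86 rad.
- **Last checks:** The arm's position gives 0.862 rad and the plate's tilt in the depth image gives 0.857. The grip was closed on the bar with the arm still, and tool forces were about 2 N.
- **Weaker check:** The pointer itself reads only roughly, at 0.84 by slope and 0.85 to 0.94 by position. In the scene view it looks close to the yellow mark, because it runs outside the quadrant. All of these readings still lie inside the band (0.78 to 0.96).
- **Bench:** I did not check each of the other items at the end. The arm passed above them, and no unexpected contact force showed.

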